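Roll the press wheel along a glued espadrille sole and park it

ROBOT

A 6-joint arm with a two-finger parallel gripper is mounted at the origin on the work surface. World frame = base frame: x ahead of the robot, y to its left, z up, the work surface at z = 0. Lengths are in mm, angles in rad, forces in N, time in s.
With the tool pointing down it reaches from about 350 to 925 mm from the base axis. Payload 6.4 kg.
Tool frame: the origin (TCP) lies midway between the tips of the shut fingers; the grasp point (between the pads) lies 19 mm behind it (robot.grip_depth is the distance from the TCP to the grasp point, in mm); y points along the fingers, x is the direction in which the jaws open and shut, and the axes are right-handed (so a half turn about y gives the same grasp; the last joint's range is limited). The gripper opens to 85 mm and grips with 20 to 120 N. Pads are 22 mm wide; open, the fingers measure 114 mm over their backs; the gripper's body (76 mm by 85 mm) begins 54 mm behind the grasp point. The pads swing forward as they close: fully open they stand 13 mm farther back than shut.
Start: joints at [1.12, 0.245, 1.558, -0, 1.339, -0.174], TCP at [177.628, 625.27, 231.29] pointing down, gripper open.
Joint ranges: [-3.13, 3.13], [-1.02, 2.26], [0.13, 2.54], [-0.95, 4.09], [0.21, 2.88], [-2.74, 2.74]. Speed limits (rad/s): [2.57, 2.57, 3.14, 3.14, 3.14, 3.14].

INTERFACE

Orientations are given as a unit quaternion [x, y, z, w].
In Python, from plant import readout, snapshot, order, robot gives the robot as it stands.
- The arm moves only by the tool send_rows, never from a script. Its argument "steps" is a list of rows, each an object with "delta_pos": the shift along the tool's x, y, z in m, a list of three; "turn": the turn, a rotation vector about the tool's x, y, z in rad, a list of three. In form: [{"delta_pos": [dx, dy, dz], "turn": [ax, ay, az]}, ...]. A call has 1 to 5 rows; each row shifts and turns the pose as measured when the row begins, along the tool's axes as they then stand; what a row does not reach is not made up. A row lasts 1/8 s, in which the tool goes at most 62.5 mm and 10.7 degrees, less where a joint would pass 70% of its speed; a pose out of reach is approached as far as the arm can. A call with a gripper value outside its range is refused whole. "fingers" is the finger opening in m, from 0 to 0.0854, set as the call begins (left out, the last holds). The fingers move at their own pace and stop on an object; the grip force is fixed at half the most. Time passes only in rows, so rows that do not move let the fingers close. It gives the time, the measured TCP pose, the force and the opening at its end, in the units of the state.
- readout.observe(): the state, without advancing time (a new reading comes with each control period).
- snapshot(name): name is "scene" or "top"; returns a dict with "pixels" (480x640x3 uint8, red, green, blue), "z_map" (480x640 float32, mm along the optical axis (not along the pixel's ray), 0 where there is no reading), "camera_matrix" (3x3 intrinsics, pixels), "camera_from_world" (4x4, takes a point from world to camera coordinates). Camera axes: x right, y up, looking along -z (the intrinsics and any distortion apply to the point x, -y, -z); pixel columns grow to the right and rows downward; lengths in mm; the calibration is good to about 2 mm. A picture is of the moment at which its call begins.
- order.job_done(): hands the job in, once; it reports no verdict.
The state is a dict: "t": time; "joints": joint angles; "joint_velocities": joint speeds; "joint_efforts": joint torques, N m; "tcp_pos": TCP position; "ee_rot": TCP orientation; "ft_force": force on the tool from outside, world axes, zero at the start; "moment": the same for the moment, N m; "width": finger opening in mm.
Only numpy, scipy, OpenCV 4.12 (cv2) and the standard library are available. Lean on these libraries where they do the work, as an engineer would, in place of code of your own. Each camera call takes 0.05 s, during which the arm holds its last target.

TASK

Take the press wheel off its stand by its hubs, set it standing on the heel line of the espadrille sole, and roll it on its rim along the middle of the sole, over the middle line to the toe line, bearing down so that it presses the sole with about 15 newtons as it rolls at all three lines (at least 9, never more than 40). Without lifting it again, roll it straight on into the rest slot beyond the toe and leave it standing there. Never let the wheel tip over, and leave the bottle, the awl, the mug and the wooden shoe last where they are.

Things in the scene. Friction and masses are not known exactly. Their poses are not given: they have to be found in the camera images.
- wheel_center (a point): Centre of the press wheel: a loose aluminium disc with a black rubber rim, 90 mm in diameter and 28 mm wide, free to turn on a steel axle whose round flat ends, 22 mm in diameter (the hubs), stand out 7 mm each side (42 mm over both). Origin at its centre, y along the axle. At the start it stands on its rim in the stand, its centre 59 mm above the table.
- wheel: The axle of the press wheel, with the disc on it; frame as wheel_center. Together 0.4 to 0.6 kg, differing each time. Held by the hub ends with a grip of about 30 N it can be pressed down without slipping while the disc turns.
- disc: The disc of the press wheel, origin at the wheel's centre, y along the axle; x and z turn with the disc, red bars on its faces lie along +z.
- stand: Fixed wooden stand 110 x 70 mm (x, y) and 18 mm high: two blocks with a 36 mm gap in which the wheel stands, axle along the stand's y. Origin under its centre, on the table.
- sole: Espadrille sole, tan with a brown insole on top, 240 mm long (x, the heel at -x, the toe at +x), about 66 to 84 mm wide, 20 mm thick, fixed on a plywood jig board 460 x 150 x 12 mm (board top 12 mm, sole top 32 mm above the table). Rigid, flat and level. Origin under the sole's centre.
- sole_heel (a point): Middle of the heel line, the blue line across the top of the sole 80 mm before its middle; same axes as the sole, z up.
- sole_mid (a point): Middle of the middle line, the blue line across the top of the sole at half its length; x to the toe, z up. A wheel standing here has its centre 45 mm above this point.
- sole_toe (a point): Middle of the toe line, the blue line across the top of the sole 80 mm after its middle; same axes as the sole.
- rest_slot (a point): Rest slot: the gap 36 mm long (x) between two dark wooden blocks, 60 mm wide, whose tops are level with the sole's top; the first block joins the toe end of the sole. Origin mid-gap at block-top level, 165 mm from the sole's middle; axes as the sole. The wheel drops 4 mm into it; its centre is then 41 mm above this point.
- bottle: Clear water bottle with blue cap, 66 mm in diameter, 200 mm high; bystander. Origin under its centre.
- awl: Awl with a wooden handle, 170 mm long, lying down along its x; bystander.
- mug: Terracotta mug, 80 mm in diameter, 90 mm high; bystander. Origin under its centre.
- shoe_last: Wooden shoe last about 180 mm long (x), 62 mm wide, 85 mm high at its heel; bystander. Origin underneath.
Not all that is in view belongs to the job. Leave any green or yellow look-alike of the wheel alone.

How it is judged:
By the outcome, as a careful person would: the job done as asked, in the order asked, and still so for the second after the job is handed in, with the robot touching nothing.
It also fails if it takes over 64 s, if anything falls off the work surface, if the arm or the gripper's body presses on something with over 40 N, if the wrist force passes 120 N, or if a joint passes its speed limit or range.

## Working session

There is one attempt and no reset: what is moved stays moved. The work goes in short steps, Python scripts to look and compute and a tool call to move; the robot and the scene stay as the last step left them, time stands still between calls to the robot, and variables do not carry over. Pictures are saved under pics/ and viewed, and the job is handed in when it is done.

Besides the shell and the picture viewer there is one more tool, called as name([rows], argument=value, ...), one row to a line, values as JSON. send_rows: Moves the arm, as the interface text tells. Its arguments: {"type":"object","properties":{"steps":{"type":"array"},"fingers":{"type":"number"}},"required":["steps"]}

```bash
mkdir -p pics; ls
python3 - <<'E'
from plant import readout, snapshot, order, robot
import cv2,numpy as np,pickle
print(readout.observe())
print([a for a in dir(robot) if a[0]!='_'])
for n in ("scene","top"):
    s=snapshot(n); pickle.dump(s,open(f"{n}0.pkl","wb"))
    cv2.imwrite(f"pics/{n}0.png",s["pixels"][:,:,::-1])
    print(n,s["camera_matrix"],s["camera_from_world"],[k for k in s])
E
```

```text
pics
{'t': 0.0, 'joints': array([ 1.11983456e+00,  2.45785964e-01,  1.55902786e+00,  1.02169665e-05,
        1.33872303e+00, -1.74115794e-01]), 'joint_velocities': array([ 0.0005254 , -0.00027591, -0.00189426,  0.00140076,  0.00149466,
       -0.00011962]), 'joint_efforts': array([ 1.13379636e-03, -4.29518223e+01, -3.26125002e+01, -1.36091794e-04,
        5.43971590e-03,  6.18322630e-06]), 'tcp_pos': array([177.41055264, 624.73030074, 230.19087121]), 'ee_rot': array([ 0.56451826,  0.42561231, -0.42683942, -0.5638984 ]), 'ft_force': array([-0.24244057, -0.51796822, -0.14316752]), 'moment': array([-0.0315703 , -0.02536109, -0.0612986 ]), 'width': 85.57536852157014}
['PlanningError', 'grip_depth']
scene [[597.14025975   0.         323.18426565]
 [  0.         597.14025975 244.31607722]
 [  0.           0.           1.        ]] [[-8.07932852e-01  5.89207014e-01 -8.92195211e-03  4.24638834e+02]
 [-4.60859735e-01 -6.22360269e-01  6.32673692e-01  2.45468069e+02]
 [ 3.67223108e-01  5.15269629e-01  7.74367095e-01 -1.83477139e+03]
 [ 0.00000000e+00  0.00000000e+00  0.00000000e+00  1.00000000e+00]] ['pixels', 'z_map', 'camera_matrix', 'camera_from_world']
top [[514.06104326   0.         326.18526914]
 [  0.         514.06104326 240.22746078]
 [  0.           0.           1.        ]] [[ 1.61716676e-02 -9.99653529e-01  2.07677302e-02  7.00434545e-01]
 [ 9.92399143e-01  1.85815765e-02  1.21649766e-01 -5.82856252e+02]
 [-1.21993515e-01  1.86425980e-02  9.92355801e-01 -1.11473779e+03]
 [ 0.00000000e+00  0.00000000e+00  0.00000000e+00  1.00000000e+00]] ['pixels', 'z_map', 'camera_matrix', 'camera_from_world']
```

View pics/scene0.png

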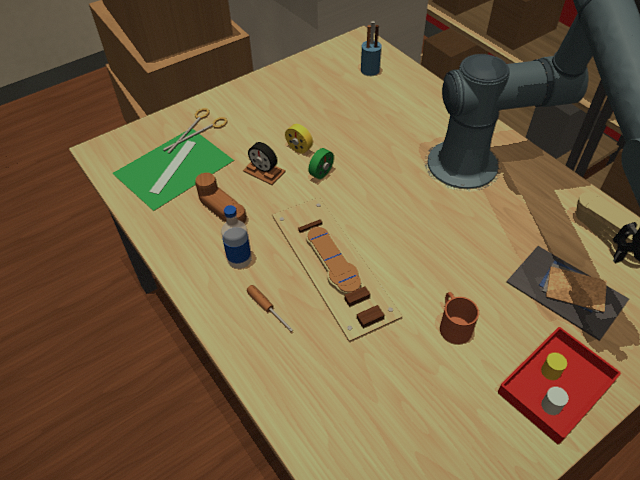

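View pics/top0.png

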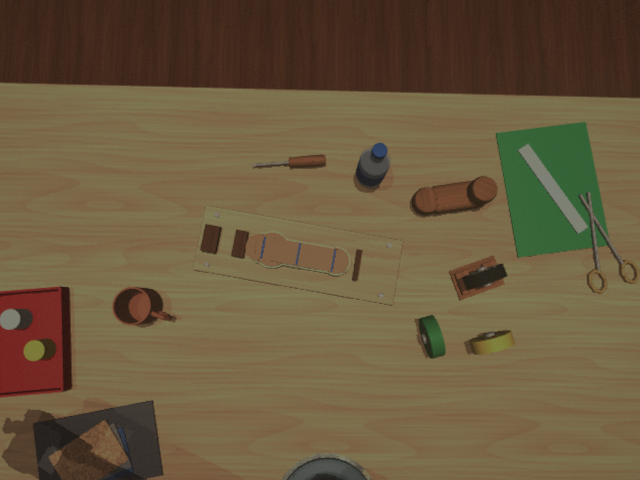

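```bash
cat > h.py <<'E'
import numpy as np,cv2,pickle
def load(n): return pickle.load(open(n+".pkl","rb"))
def ray(s,u,v):
    K=s["camera_matrix"];T=s["camera_from_world"];R=T[:3,:3];t=T[:3,3]
    d=np.array([(u-K[0,2])/K[0,0],-(v-K[1,2])/K[1,1],-1.0])
    return -R.T@t, R.T@d
def onz(s,u,v,z):
    o,d=ray(s,u,v); return o+d*(z-o[2])/d[2]
def dep(s,u,v):
    o,d=ray(s,u,v); return o+d*s["z_map"][int(round(v)),int(round(u))]
def proj(s,p):
    K=s["camera_matrix"];T=s["camera_from_world"];c=T[:3,:3]@np.array(p,float)+T[:3,3]
    return K[0,0]*c[0]/-c[2]+K[0,2], K[1,1]*-c[1]/-c[2]+K[1,2]
def crop(s,x0,y0,w,h,f,name):
    c=s["pixels"][y0:y0+h,x0:x0+w,::-1]
    c=cv2.resize(c,None,fx=f,fy=f,interpolation=cv2.INTER_CUBIC)
    cv2.imwrite(name,c); return c
E
python3 - <<'E'
from h import *
a=load("scene0");b=load("top0")
c1=crop(a,230,115,120,80,6,"x.png");c2=crop(b,410,240,120,80,6,"y.png")
c=np.vstack([c1,c2]);c=cv2.resize(c,None,fx=.62,fy=.62);cv2.imwrite("pics/wheel.png",cv2.convertScaleAbs(c,alpha=1.5))
cv2.imwrite("pics/sole.png",cv2.convertScaleAbs(crop(b,190,200,220,110,3.6,"z.png"),alpha=1.5))
cv2.imwrite("pics/sole_s.png",cv2.convertScaleAbs(crop(a,260,190,150,150,4,"z.png"),alpha=1.2))
E
```

```text
(no output)
```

View pics/wheel.png

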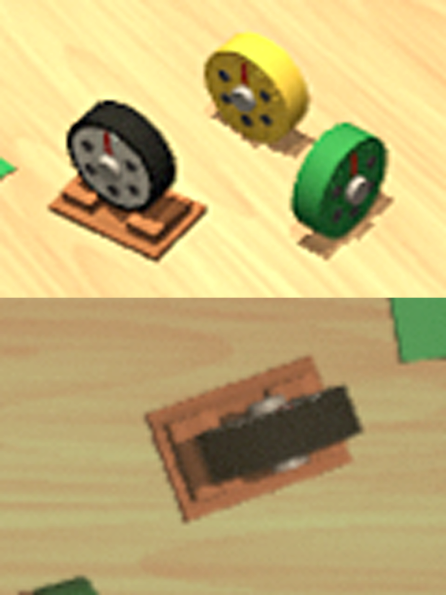

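View pics/sole.png

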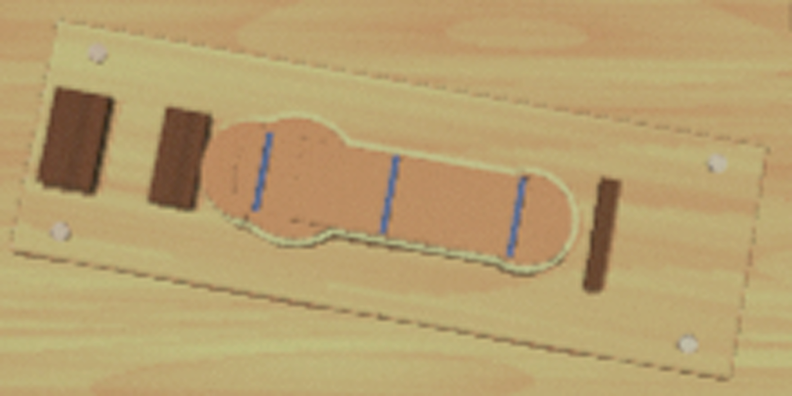

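View pics/sole_s.png

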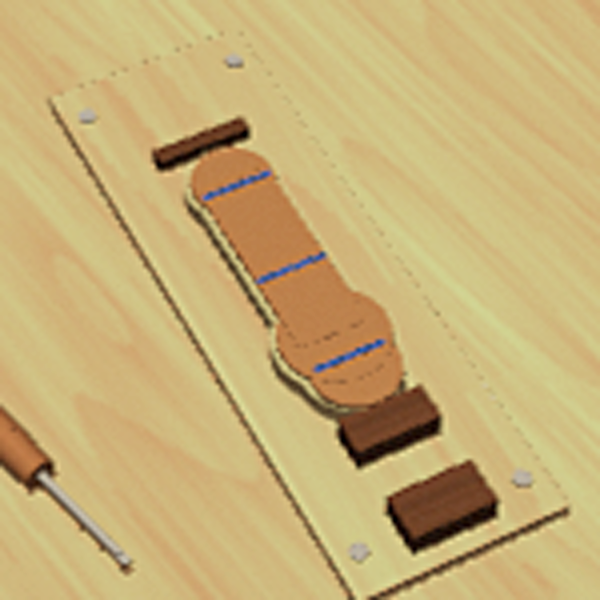

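Run:
```python
from h import *
for nm in ("scene0","top0"):
    s=load(nm);p=s["pixels"].astype(int);hsv=cv2.cvtColor(s["pixels"],cv2.COLOR_RGB2HSV)
    r,g,b=p[...,0],p[...,1],p[...,2]
    m=((b>r+10)&(b>g+5)).astype(np.uint8)
    reg=np.zeros_like(m)
    if nm=="top0": reg[225:285,240:350]=1
    else: reg[220:300,295:365]=1
    m*=reg
    n,l,st,c=cv2.connectedComponentsWithStats(m)
    for i in range(1,n):
        if st[i,4]>8:
            vv,uu=np.where(l==i)
            w=onz(s,*c[i],32); 
            P=np.array([onz(s,u,v,32) for u,v in zip(uu,vv)])[:,:2]
            q=P-P.mean(0);ev=np.linalg.eigh(q.T@q)[1][:,1]
            pr=q@ev
            print(nm,c[i].round(1),st[i,4],w.round(1),"linedir",np.degrees(np.arctan2(ev[1],ev[0])).round(1),pr.min().round(),pr.max().round(),"depth",dep(s,*c[i]).round(1))
# depth cloud around wheel from top and scene
for nm,(x0,y0,x1,y1) in (("top0",(445,250,512,305)),("scene0",(240,135,290,188))):
    s=load(nm);pts=[];col=[]
    for v in range(y0,y1):
        for u in range(x0,x1):
            if s["z_map"][v,u]>0: pts.append(dep(s,u,v));col.append(s["pixels"][v,u])
    pts=np.array(pts);col=np.array(col).astype(int)
    print(nm,"n",len(pts),"zmax",pts[:,2].max())
    dark=(col.max(1)<60)&(pts[:,2]>25)
    q=pts[dark];print("dark",len(q),q.min(0).round(1),q.max(0).round(1),q.mean(0).round(1))
    hi=pts[:,2]>92
    q=pts[hi][:,:2];qc=q-q.mean(0);ev=np.linalg.eigh(qc.T@qc)[1][:,1]
    print("hi",len(q),q.mean(0).round(1),"dir",np.degrees(np.arctan2(ev[1],ev[0])))
    st=(pts[:,2]>4)&(pts[:,2]<22)
    rc=cv2.minAreaRect(pts[st][:,:2].astype(np.float32));print("stand",st.sum(),rc)
    rc=cv2.minAreaRect(pts[pts[:,2]>30][:,:2].astype(np.float32));print("wheel",rc)
```

```text
scene0 [319.  235.8] 21 [534.7  -6.2  32. ] linedir 170.5 -24.0 24.0 depth [ 5.388e+02 -3.000e-01  4.060e+01]
scene0 [332.1 256.6] 24 [549.   72.3  32. ] linedir 170.7 -24.0 24.0 depth [550.4  74.2  35. ]
scene0 [346.6 278.5] 25 [561.6 151.5  32. ] linedir 170.9 -22.0 24.0 depth [562.  152.   32.9]
top0 [262.6 246.9] 30 [565.5 152.8  32. ] linedir 171.0 -23.0 23.0 depth [565.3 152.5  34.3]
top0 [297.7 253.8] 27 [551.4  74.   32. ] linedir 171.2 -23.0 23.0 depth [551.3  73.9  33.6]
top0 [332.9 259.9] 27 [539.2  -5.   32. ] linedir 170.8 -23.0 23.0 depth [539.6  -5.1  27.8]
top0 n 3672 zmax 107.86045375269532
dark 581 [ 478.6 -373.9   27.1] [ 533.7 -289.3  107.9] [ 504.3 -324.9   91.1]
hi 374 [ 506.5 -333.6] dir 111.26987130742694
stand 749 ((510.7928466796875, -340.2659912109375), (114.51374053955078, 152.34848022460938), 0.932766854763031)
wheel ((506.23455810546875, -334.46038818359375), (42.59983825683594, 86.9849624633789), 22.770244598388672)
scene0 n 2635 zmax 109.89471344393178
dark 360 [ 383.8 -374.8   25.2] [ 534.2 -286.   109.9] [ 504.5 -321.8   79.6]
hi 169 [ 505.2 -329.8] dir 112.97234853378879
stand 559 ((480.45703125, -375.46014404296875), (238.58615112304688, 158.2600555419922), 55.123497009277344)
wheel ((451.7431335449219, -339.4619445800781), (155.9486846923828, 91.40312957763672), 8.438968658447266)
```

Run:
```python
from h import *
from plant import readout
from scipy.spatial.transform import Rotation as R
o=readout.observe();M=R.from_quat(o["ee_rot"]).as_matrix();print(M.round(4),"xdir",np.degrees(np.arctan2(M[1,0],M[0,0])))
s=load("top0");p=s["pixels"].astype(int)
# rim mask: dark, top
reg=np.zeros(p.shape[:2],np.uint8);reg[255:298,455:512]=1
m=((p.max(2)<55)&(reg>0)).astype(np.uint8)
n,l,st,c=cv2.connectedComponentsWithStats(m);i=1+np.argmax(st[1:,4]);
vv,uu=np.where(l==i);print(st[i])
# only pixels with high z: use depth-z >85
P=np.array([dep(s,u,v) for u,v in zip(uu,vv)])
for zt in (70,85,95,100):
    k=P[:,2]>zt; print(zt,k.sum(),cv2.minAreaRect(P[k][:,:2].astype(np.float32)))
# stand mask brown
hsv=cv2.cvtColor(s["pixels"],cv2.COLOR_RGB2HSV)
reg[:]=0;reg[250:305,445:512]=1
mm=(((hsv[...,1]>115)&(hsv[...,0]<14))|(l==i)).astype(np.uint8)*reg
n,l2,st,c=cv2.connectedComponentsWithStats(mm);i2=1+np.argmax(st[1:,4]);print(st[i2])
im=s["pixels"][:,:,::-1].copy();im[l2==i2]=(255,0,255);im[l==i]=(255,255,0)
cv2.imwrite("pics/mask.png",cv2.resize(im[240:310,430:530],None,fx=6,fy=6,interpolation=0))
pts=np.array([onz(s,u,v,9)[:2] for v,u in zip(*np.where((l2==i2)&(l!=i)))],np.float32)
print("stand",cv2.minAreaRect(pts))
for nm,u,v in (("yellow",492,342),("green",432,337),("last",485,190),("bottle",375,170),("mug",137,306)): print(nm,dep(s,u,v).round())
```

```text
[[ 2.733e-01 -8.000e-04 -9.619e-01]
 [ 9.619e-01 -1.600e-03  2.733e-01]
 [-1.800e-03 -1.000e+00  3.000e-04]] xdir 74.13992306274176
[462 264  45  26 581]
70 515 ((469.9501647949219, -172.07443237304688), (36.80784225463867, 410.818115234375), 12.79011058807373)
85 432 ((470.0826416015625, -172.03802490234375), (36.090003967285156, 410.8449401855469), 12.728279113769531)
95 304 ((469.47418212890625, -167.03538513183594), (33.07674789428711, 400.987060546875), 12.443044662475586)
100 200 ((468.9074401855469, -163.49461364746094), (31.42267608642578, 393.927978515625), 12.263381004333496)
[ 449  256   58   44 1358]
stand ((507.2016906738281, -333.3478088378906), (68.62073516845703, 109.78466796875), 20.48874855041504)
yellow [ 368. -341.   85.]
green [ 376. -214.   87.]
last [ 693. -333.   85.]
bottle [719. -86. 137.]
mug [430. 432.   7.]
```

View pics/mask.png

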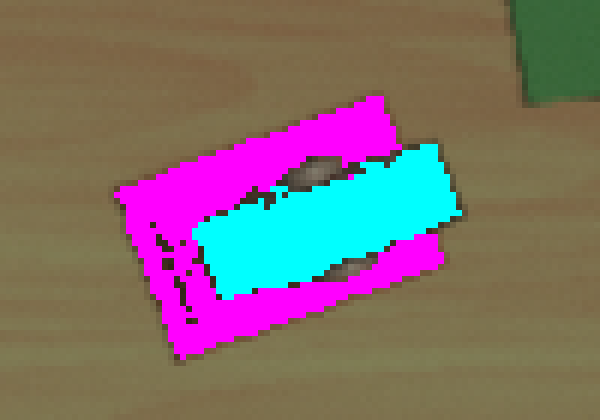

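```bash
cat > go.py <<'E'
import sys,numpy as np
from plant import readout
from scipy.spatial.transform import Rotation as R
# go.py x y z yawdeg n  : rows in tool frame, ideal tracking; corrects tilt
x,y,z,th,n=map(float,sys.argv[1:6]);n=int(n);f=float(sys.argv[6]) if len(sys.argv)>6 else 1.0
o=readout.observe();R0=R.from_quat(o["ee_rot"]);p=o["tcp_pos"]
t=np.radians(th);M=np.array([[np.cos(t),0,-np.sin(t)],[np.sin(t),0,np.cos(t)],[0,-1,0]])
RT=R.from_matrix(M);rv=(R0.inv()*RT).as_rotvec()
d=(np.array([x,y,z])-p)
X=R0.as_matrix()[:,0]
print("t",round(o["t"],2),"p",p.round(1),"yaw",np.degrees(np.arctan2(X[1],X[0])).round(2),"tilt",rv.round(4),"F",o["ft_force"].round(2),"w",round(o["width"],1),"d",d.round(1))
for k in range(n):
    Rk=R0*R.from_rotvec(rv*k/n)
    print((Rk.inv().apply(d/n)/1000).round(4).tolist(),(rv/n).round(4).tolist())
E
python3 go.py 470 100 200 20.4 10
```

```text
t 0.1 p [177.4 624.8 230.3] yaw 74.14 tilt [ 5.000e-04  9.379e-01 -1.800e-03] F [-0.71  0.5  -0.85] w 85.0 d [ 292.6 -524.8  -30.3]
[-0.0425, 0.0031, -0.0425] [0.0001, 0.0938, -0.0002]
[-0.0383, 0.0031, -0.0463] [0.0001, 0.0938, -0.0002]
[-0.0338, 0.0031, -0.0497] [0.0001, 0.0938, -0.0002]
[-0.029, 0.0031, -0.0526] [0.0001, 0.0938, -0.0002]
[-0.024, 0.0031, -0.0551] [0.0001, 0.0938, -0.0002]
[-0.0187, 0.003, -0.0571] [0.0001, 0.0938, -0.0002]
[-0.0133, 0.003, -0.0586] [0.0001, 0.0938, -0.0002]
[-0.0077, 0.003, -0.0596] [0.0001, 0.0938, -0.0002]
[-0.0021, 0.003, -0.06] [0.0001, 0.0938, -0.0002]
[0.0035, 0.003, -0.06] [0.0001, 0.0938, -0.0002]
```

send_rows([
  {"delta_pos":[-0.042,0.003,-0.042],"turn":[0,0.094,0]},
  {"delta_pos":[-0.038,0.003,-0.046],"turn":[0,0.094,0]},
  {"delta_pos":[-0.034,0.003,-0.05],"turn":[0,0.094,0]},
  {"delta_pos":[-0.029,0.003,-0.053],"turn":[0,0.094,0]},
  {"delta_pos":[-0.024,0.003,-0.055],"turn":[0,0.094,0]},
], fingers=0.075)

```text
t: 0.72
tcp_pos: [323.7, 356.8, 212.8]
ee_rot: [0.65, 0.28, -0.282, -0.648]
ft_force: [0.5, 1.2, 0.6]
width: 75.3
```

```bash
python3 go.py 470 100 200 20.4 7
```

```text
t 0.72 p [323.7 356.8 212.8] yaw 46.77 tilt [ 0.002   0.4602 -0.0035] F [0.48 1.23 0.57] w 75.3 d [ 146.3 -256.8  -12.8]
[-0.0124, 0.0019, -0.0404] [0.0003, 0.0657, -0.0005]
[-0.0097, 0.0019, -0.0411] [0.0003, 0.0657, -0.0005]
[-0.007, 0.0019, -0.0416] [0.0003, 0.0657, -0.0005]
[-0.0043, 0.0019, -0.042] [0.0003, 0.0657, -0.0005]
[-0.0015, 0.0019, -0.0422] [0.0003, 0.0657, -0.0005]
[0.0013, 0.0018, -0.0422] [0.0003, 0.0657, -0.0005]
[0.0041, 0.0018, -0.042] [0.0003, 0.0657, -0.0005]
```

send_rows([
  {"delta_pos":[-0.017,0.003,-0.057],"turn":[0,0.092,0]},
  {"delta_pos":[-0.012,0.003,-0.058],"turn":[0,0.092,0]},
  {"delta_pos":[-0.006,0.003,-0.059],"turn":[0,0.092,0]},
  {"delta_pos":[-0.001,0.002,-0.059],"turn":[0,0.092,0]},
  {"delta_pos":[0.005,0.002,-0.059],"turn":[0,0.092,0]},
])

```text
t: 1.35
tcp_pos: [473.0, 90.4, 199.1]
ee_rot: [0.698, 0.119, -0.121, -0.696]
ft_force: [0.3, 1.1, 0.3]
width: 74.9
```

```bash
python3 go.py 506.5 -333.5 150 20.4 8
```

```text
t 1.35 p [473.   90.4 199.1] yaw 19.54 tilt [ 0.0025 -0.0151 -0.0025] F [0.28 1.11 0.32] w 74.9 d [  33.5 -423.9  -49.1]
[-0.0138, 0.0063, -0.0513] [0.0003, -0.0019, -0.0003]
[-0.0139, 0.0063, -0.0513] [0.0003, -0.0019, -0.0003]
[-0.014, 0.0063, -0.0513] [0.0003, -0.0019, -0.0003]
[-0.0141, 0.0062, -0.0513] [0.0003, -0.0019, -0.0003]
[-0.0142, 0.0062, -0.0512] [0.0003, -0.0019, -0.0003]
[-0.0143, 0.0062, -0.0512] [0.0003, -0.0019, -0.0003]
[-0.0143, 0.0062, -0.0512] [0.0003, -0.0019, -0.0003]
[-0.0144, 0.0062, -0.0512] [0.0003, -0.0019, -0.0003]
```

send_rows([
  {"delta_pos":[-0.014,0.004,-0.051],"turn":[0,-0.003,0]},
  {"delta_pos":[-0.014,0.004,-0.051],"turn":[0,-0.003,0]},
  {"delta_pos":[-0.014,0.005,-0.051],"turn":[0,-0.003,0]},
  {"delta_pos":[-0.014,0.005,-0.051],"turn":[0,-0.003,0]},
  {"delta_pos":[-0.014,0.005,-0.051],"turn":[0,-0.003,0]},
])

```text
t: 1.98
tcp_pos: [493.5, -182.5, 175.3]
ee_rot: [0.697, 0.124, -0.125, -0.695]
ft_force: [0.1, 0.5, 0.4]
width: 74.9
```

```bash
python3 go.py 506.5 -333.5 150 20.4 4
```

```text
t 1.98 p [ 493.5 -182.5  175.3] yaw 20.3 tilt [ 0.0017 -0.0017 -0.0023] F [0.1  0.46 0.4 ] w 74.9 d [  13.  -151.   -25.3]
[-0.01, 0.0064, -0.0365] [0.0004, -0.0004, -0.0006]
[-0.0101, 0.0064, -0.0365] [0.0004, -0.0004, -0.0006]
[-0.0101, 0.0064, -0.0365] [0.0004, -0.0004, -0.0006]
[-0.0101, 0.0063, -0.0365] [0.0004, -0.0004, -0.0006]
```

send_rows([
  {"delta_pos":[-0.01,0.006,-0.036],"turn":[0,0,0]},
  {"delta_pos":[-0.01,0.006,-0.036],"turn":[0,0,0]},
  {"delta_pos":[-0.01,0.006,-0.036],"turn":[0,0,0]},
  {"delta_pos":[-0.01,0.006,-0.036],"turn":[0,0,0]},
  {"delta_pos":[0,0,0],"turn":[0,0,0]},
])

```text
t: 2.6
tcp_pos: [503.7, -339.1, 148.1]
ee_rot: [-0.696, -0.121, 0.124, 0.697]
ft_force: [-1.0, 1.1, -0.3]
width: 75.1
```

```bash
python3 go.py 506.5 -333.5 110 20.4 2
python3 - <<'E'
from h import *
from plant import snapshot
c=[]
for n in("scene","top"):
    s=snapshot(n);pickle.dump(s,open(n+"1.pkl","wb"))
    u,v=map(int,proj(s,(506,-333,80)))
    c.append(cv2.convertScaleAbs(crop(s,max(0,u-60),max(0,v-70),120,140,4,"z.png"),alpha=1.4))
h=min(x.shape[0] for x in c);w=min(x.shape[1] for x in c)
cv2.imwrite("pics/above.png",cv2.resize(np.hstack([x[:h,:w] for x in c]),None,fx=.8,fy=.8))
E
```

```text
t 2.6 p [ 503.7 -339.1  148.1] yaw 19.98 tilt [-0.0019 -0.0073 -0.0041] F [-0.99  1.05 -0.33] w 75.1 d [  2.8   5.6 -38.1]
[0.0024, 0.019, 0.0021] [-0.0009, -0.0036, -0.002]
[0.0023, 0.019, 0.0021] [-0.0009, -0.0036, -0.002]
```

View pics/above.png

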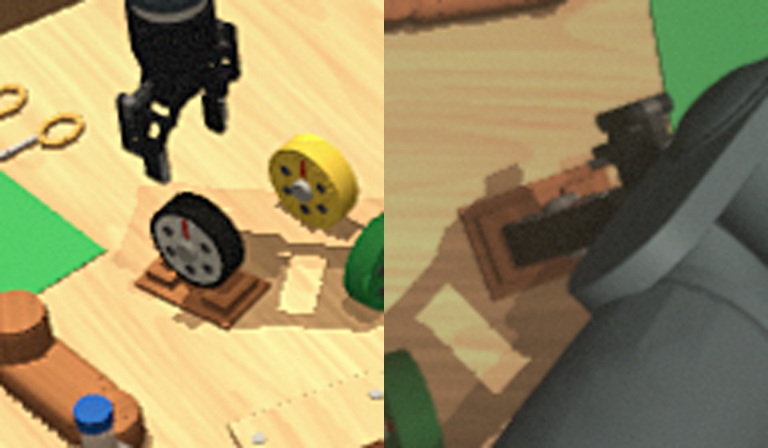

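send_rows([
  {"delta_pos":[0.0024,0.015,0.002],"turn":[-0.001,-0.003,-0.002]},
  {"delta_pos":[0.0,0.015,0.002],"turn":[0,-0.002,-0.001]},
  {"delta_pos":[0,0.0,0],"turn":[0,0,0]},
])

```text
t: 3.08
tcp_pos: [504.5, -328.7, 115.6]
ee_rot: [-0.695, -0.126, 0.127, 0.697]
ft_force: [-0.0, 0.7, -0.4]
width: 74.8
```

```bash
python3 go.py 506.5 -333.5 39 20.4 5
```

```text
t 3.08 p [ 504.5 -328.7  115.6] yaw 20.59 tilt [-0.0034  0.0033 -0.0013] F [-0.04  0.7  -0.36] w 74.8 d [  2.   -4.8 -76.6]
[0.0001, 0.0153, -0.0011] [-0.0007, 0.0007, -0.0003]
[0.0001, 0.0153, -0.0011] [-0.0007, 0.0007, -0.0003]
[0.0001, 0.0153, -0.0011] [-0.0007, 0.0007, -0.0003]
[0.0001, 0.0153, -0.0011] [-0.0007, 0.0007, -0.0003]
[0.0001, 0.0153, -0.0011] [-0.0007, 0.0007, -0.0003]
```

send_rows([
  {"delta_pos":[0.0,0.015,-0.001],"turn":[-0.001,0.001,0]},
  {"delta_pos":[0.0,0.015,-0.001],"turn":[-0.001,0,0]},
  {"delta_pos":[0,0.012,-0.001],"turn":[-0.001,0,0]},
  {"delta_pos":[0,0.0,0],"turn":[0,0,0]},
])

```text
t: 3.58
tcp_pos: [505.3, -331.0, 70.1]
ee_rot: [-0.696, -0.126, 0.127, 0.696]
ft_force: [0.5, -0.3, -0.4]
width: 75.2
```

```bash
python3 go.py 506.5 -333.5 39 20.4 3
```

```text
t 3.58 p [ 505.3 -331.    70.1] yaw 20.56 tilt [-0.0009  0.0028 -0.0017] F [ 0.49 -0.27 -0.38] w 75.2 d [  1.2  -2.5 -31.1]
[0.0001, 0.0104, -0.0009] [-0.0003, 0.0009, -0.0006]
[0.0001, 0.0104, -0.0009] [-0.0003, 0.0009, -0.0006]
[0.0001, 0.0104, -0.0009] [-0.0003, 0.0009, -0.0006]
```

send_rows([
  {"delta_pos":[0.0,0.011,-0.001],"turn":[0,0.001,-0.001]},
  {"delta_pos":[0.0,0.011,-0.001],"turn":[0,0.001,0]},
  {"delta_pos":[0,0.008,-0.001],"turn":[0,0,0]},
  {"delta_pos":[0,0.0,0],"turn":[0,0,0]},
])

```text
t: 4.08
tcp_pos: [506.8, -334.6, 38.5]
ee_rot: [0.696, 0.125, -0.125, -0.696]
ft_force: [0.6, 0.2, -0.6]
width: 75.0
```

```bash
python3 go.py 506.5 -333.5 39 20.4 1;python3 - <<'E'
from h import *
from plant import snapshot
c=[]
for n in("scene","top"):
    s=snapshot(n);pickle.dump(s,open(n+"1.pkl","wb"))
    u,v=map(int,proj(s,(506,-333,80)))
    c.append(cv2.convertScaleAbs(crop(s,max(0,u-40),max(0,v-45),80,80,6,"z.png"),alpha=1.4))
cv2.imwrite("pics/grasp.png",cv2.resize(np.hstack(c),None,fx=.8,fy=.8))
E
```

```text
t 4.08 p [ 506.8 -334.6   38.5] yaw 20.43 tilt [ 0.0001  0.0005 -0.0002] F [ 0.55  0.18 -0.61] w 75.0 d [-0.3  1.1  0.5]
[0.0001, -0.0005, 0.0011] [0.0001, 0.0005, -0.0002]
```

View pics/grasp.png

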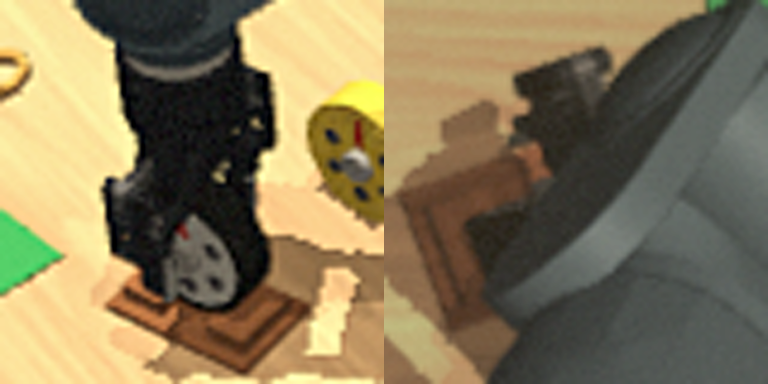

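send_rows([
  {"delta_pos":[0.0,0.0,0.001],"turn":[0,0,0]},
  {"delta_pos":[0.0,0.0,0],"turn":[0,0,0]},
  {"delta_pos":[0,0,0],"turn":[0,0,0]},
  {"delta_pos":[0,0.0,0],"turn":[0,0,0]},
  {"delta_pos":[0,0.0,0],"turn":[0,0,0]},
], fingers=0.0)

```text
t: 4.8
tcp_pos: [507.0, -334.3, 40.5]
ee_rot: [0.697, 0.126, -0.125, -0.695]
ft_force: [-0.1, -0.1, -1.3]
width: 41.6
```

```bash
python3 go.py 506.5 -333.5 39 20.4 1
```

```text
t 4.8 p [ 507.  -334.3   40.5] yaw 20.44 tilt [0.0028 0.0007 0.0005] F [-0.09 -0.13 -1.31] w 41.6 d [-0.5  0.8 -1.5]
[-0.0002, 0.0015, 0.001] [0.0028, 0.0007, 0.0005]
```

send_rows([
  {"delta_pos":[0.0,-0.008,0],"turn":[0.001,0,0]},
  {"delta_pos":[0.0,-0.015,0],"turn":[0,0,0]},
  {"delta_pos":[0,-0.02,0],"turn":[0,0,0]},
  {"delta_pos":[0,-0.02,0],"turn":[0,0,0]},
  {"delta_pos":[0,0.0,0],"turn":[0,0,0]},
])

```text
t: 5.42
tcp_pos: [506.9, -333.8, 107.9]
ee_rot: [0.696, 0.126, -0.125, -0.695]
ft_force: [1.1, -0.3, -4.2]
width: 41.0
```

```bash
python3 go.py 536 -5 102 -9.3 7;python3 - <<'E'
from h import *
from plant import snapshot
c=[]
for n in("scene","top"):
    s=snapshot(n);pickle.dump(s,open(n+"1.pkl","wb"))
    u,v=map(int,proj(s,(506,-333,120)))
    c.append(cv2.convertScaleAbs(crop(s,max(0,u-40),max(0,v-45),80,80,6,"z.png"),alpha=1.6))
cv2.imwrite("pics/lift.png",cv2.resize(np.hstack(c),None,fx=.8,fy=.8))
E
```

```text
t 5.42 p [ 506.9 -333.8  107.9] yaw 20.45 tilt [0.0013 0.5192 0.0013] F [ 1.07 -0.29 -4.25] w 41.0 d [ 29.1 328.8  -5.9]
[0.0203, 0.0008, 0.0426] [0.0002, 0.0742, 0.0002]
[0.0171, 0.0008, 0.044] [0.0002, 0.0742, 0.0002]
[0.0138, 0.0008, 0.0451] [0.0002, 0.0742, 0.0002]
[0.0104, 0.0008, 0.046] [0.0002, 0.0742, 0.0002]
[0.007, 0.0008, 0.0466] [0.0002, 0.0742, 0.0002]
[0.0035, 0.0008, 0.047] [0.0002, 0.0742, 0.0002]
[0.0, 0.0008, 0.0472] [0.0002, 0.0742, 0.0002]
```

View pics/lift.png

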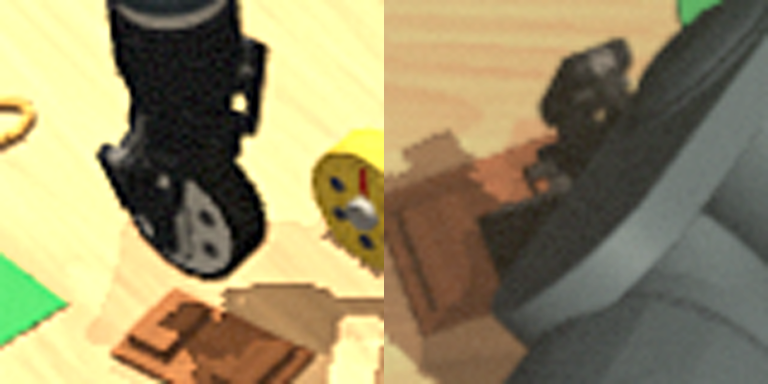

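send_rows([
  {"delta_pos":[0.02,0.0,0.042],"turn":[0,0.074,0]},
  {"delta_pos":[0.017,0.0,0.044],"turn":[0,0.074,0]},
  {"delta_pos":[0.014,0.0,0.045],"turn":[0,0.074,0]},
  {"delta_pos":[0.01,0.001,0.046],"turn":[0,0.074,0]},
  {"delta_pos":[0.007,0.001,0.046],"turn":[0,0.074,0]},
])

```text
t: 6.15
tcp_pos: [525.2, -94.7, 99.8]
ee_rot: [-0.705, 0.014, -0.009, 0.709]
ft_force: [0.3, 0.3, -3.5]
width: 41.2
```

```bash
python3 go.py 537 -7 100 -9.3 3
```

```text
t 6.15 p [525.2 -94.7  99.8] yaw -1.85 tilt [-0.0045  0.13   -0.0076] F [ 0.31  0.28 -3.5 ] w 41.2 d [11.8 87.7  0.2]
[0.003, 0.0001, 0.0293] [-0.0015, 0.0433, -0.0025]
[0.0017, 0.0, 0.0294] [-0.0015, 0.0433, -0.0025]
[0.0004, -0.0, 0.0295] [-0.0015, 0.0433, -0.0025]
```

send_rows([
  {"delta_pos":[0.003,0.0,0.029],"turn":[-0.0015,0.043,-0.0025]},
  {"delta_pos":[0.002,0.0,0.029],"turn":[-0.0015,0.043,-0.0025]},
  {"delta_pos":[0.0,0.0,0.027],"turn":[-0.0015,0.043,-0.0025]},
  {"delta_pos":[0,0,0],"turn":[0,0,0]},
  {"delta_pos":[0,0,0],"turn":[0,0,0]},
])

```text
t: 6.78
tcp_pos: [532.7, -3.6, 95.3]
ee_rot: [-0.704, 0.06, -0.053, 0.705]
ft_force: [0.1, -1.1, -5.0]
width: 40.8
```

```bash
python3 go.py 537 -7 70 -9.3 3;python3 - <<'E'
from h import *
from plant import snapshot
c=[]
for n in("scene","top"):
    s=snapshot(n);pickle.dump(s,open(n+"1.pkl","wb"))
    u,v=map(int,proj(s,(537,-7,100)))
    c.append(cv2.convertScaleAbs(crop(s,max(0,u-40),max(0,v-40),80,80,6,"z.png"),alpha=1.6))
cv2.imwrite("pics/overheel.png",cv2.resize(np.hstack(c),None,fx=.8,fy=.8))
E
```

```text
t 6.78 p [532.7  -3.6  95.3] yaw -9.19 tilt [-0.0008  0.0019 -0.0094] F [ 0.07 -1.08 -5.02] w 40.8 d [  4.3  -3.4 -25.3]
[0.0017, 0.0084, -0.0009] [-0.0003, 0.0006, -0.0031]
[0.0016, 0.0084, -0.0009] [-0.0003, 0.0006, -0.0031]
[0.0016, 0.0084, -0.0009] [-0.0003, 0.0006, -0.0031]
```

View pics/overheel.png

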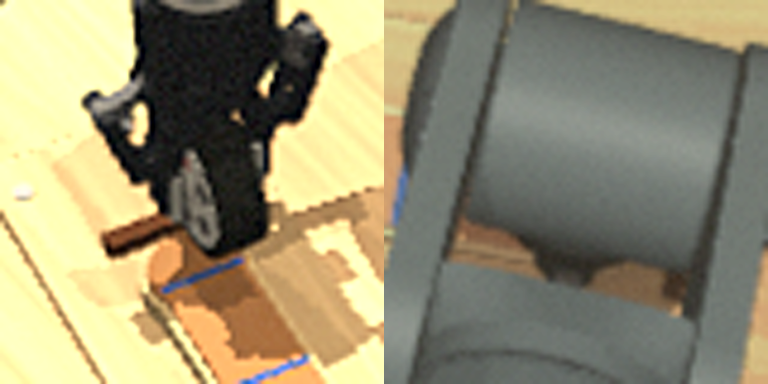

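send_rows([
  {"delta_pos":[0.002,0.008,-0.002],"turn":[0,0,-0.004]},
  {"delta_pos":[0.002,0.007,-0.002],"turn":[0,0.001,-0.003]},
  {"delta_pos":[0.001,0.005,0],"turn":[0,0.001,-0.002]},
  {"delta_pos":[0,0,0],"turn":[0,0,0]},
  {"delta_pos":[0,0,0],"turn":[0,0,0]},
])

```text
t: 7.5
tcp_pos: [537.0, -10.8, 73.5]
ee_rot: [-0.704, 0.059, -0.059, 0.705]
ft_force: [-0.8, -0.6, -3.4]
width: 40.9
```

```bash
cat > look.py <<'E'
import sys
from h import *
from plant import snapshot
x,y,z=map(float,sys.argv[1:4])
s=snapshot("scene");pickle.dump(s,open("scene2.pkl","wb"))
u,v=map(int,proj(s,(x,y,z)));u0=u-50;v0=v-40
print("crop origin",u0,v0,"x8")
cv2.imwrite(sys.argv[4],cv2.convertScaleAbs(crop(s,u0,v0,100,75,8,"z.png"),alpha=1.6))
E
python3 go.py 537 -7 58 -9.3 3;python3 look.py 537 -7 60 pics/low.png
```

```text
t 7.5 p [537.  -10.8  73.5] yaw -9.53 tilt [-0.0008 -0.004  -0.0005] F [-0.82 -0.62 -3.4 ] w 40.9 d [  0.    3.8 -15.5]
[-0.0002, 0.0052, 0.0013] [-0.0003, -0.0013, -0.0002]
[-0.0002, 0.0052, 0.0013] [-0.0003, -0.0013, -0.0002]
[-0.0002, 0.0052, 0.0013] [-0.0003, -0.0013, -0.0002]
crop origin 267 189 x8
```

View pics/low.png

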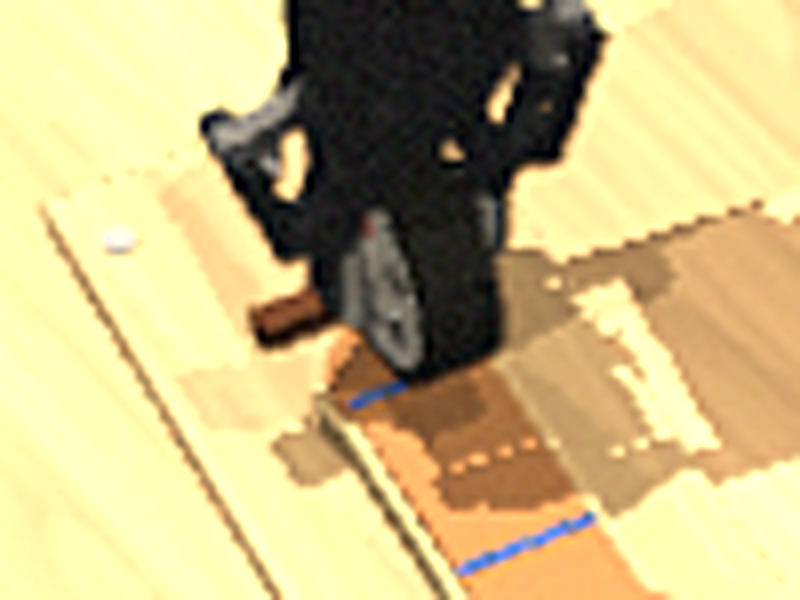

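Run:
```python
from h import *
s=load("scene2");t=np.radians(-9.5)
ax=np.array([np.cos(t),np.sin(t),0]);rd=np.array([-np.sin(t),np.cos(t),0])
from plant import readout
o=readout.observe();print(o["ft_force"],o["tcp_pos"])
C=o["tcp_pos"]+[0,0,19]
for a in(-14,14):
    for ph in (0,20,40,60,90): # from bottom toward front
        p=C+ax*a+45*(np.sin(np.radians(ph))*rd-np.cos(np.radians(ph))*np.array([0,0,1]))
        u,v=proj(s,p);print(a,ph,round((u-267)*8),round((v-189)*8))
```

```text
[ 0.49005259  0.09036503 -4.18344525] [536.9335276  -10.82840275  73.46443079]
-14 0 439 325
-14 20 460 351
-14 40 478 363
-14 60 491 360
-14 90 500 328
14 0 365 354
14 20 385 380
14 40 402 392
14 60 415 390
14 90 422 358
```

send_rows([
  {"delta_pos":[0,0.004,0.002],"turn":[0,-0.002,0]},
  {"delta_pos":[0,0.004,0.001],"turn":[0,-0.002,0]},
  {"delta_pos":[0,0.001,0],"turn":[0,0,0]},
  {"delta_pos":[0,0,0],"turn":[0,0,0]},
])

```text
t: 8.05
tcp_pos: [537.7, -7.4, 64.2]
ee_rot: [-0.705, 0.057, -0.057, 0.705]
ft_force: [-0.0, 0.3, -5.2]
width: 40.9
```

```bash
python3 go.py 537 -7.5 58 -9.3 1
```

```text
t 8.05 p [537.7  -7.4  64.2] yaw -9.25 tilt [-0.0008  0.0008  0.0001] F [-0.    0.31 -5.16] w 40.9 d [-0.7 -0.1 -6.2]
[-0.0007, 0.0062, -0.0002] [-0.0008, 0.0008, 0.0001]
```

send_rows([
  {"delta_pos":[-0.0005,0.003,0],"turn":[0,0,0]},
  {"delta_pos":[0,0.0015,0],"turn":[0,0,0]},
])

```text
t: 8.3
tcp_pos: [537.3, -7.3, 59.6]
ee_rot: [-0.705, 0.057, -0.057, 0.705]
ft_force: [0.7, 0.1, -3.3]
width: 40.9
```

send_rows([
  {"delta_pos":[0,0.001,0],"turn":[0,0,0]},
])

```text
t: 8.43
tcp_pos: [537.3, -7.3, 58.5]
ee_rot: [-0.705, 0.057, -0.057, 0.705]
ft_force: [0.0, -0.2, -0.6]
width: 41.1
```

send_rows([
  {"delta_pos":[0,0.0005,0],"turn":[0,0,0]},
])

```text
t: 8.55
tcp_pos: [537.4, -7.4, 58.5]
ee_rot: [-0.705, 0.057, -0.057, 0.705]
ft_force: [-2.9, 0.4, 2.0]
width: 40.9
```

send_rows([
  {"delta_pos":[0,0.001,0],"turn":[0,0,0]},
])

```text
t: 8.68
tcp_pos: [537.6, -7.4, 58.4]
ee_rot: [-0.705, 0.057, -0.057, 0.705]
ft_force: [-5.5, 1.1, 7.6]
width: 40.8
```

send_rows([
  {"delta_pos":[-0.0004,0.0013,0.001],"turn":[0,0,0]},
])

```text
t: 8.8
tcp_pos: [537.7, -6.5, 58.4]
ee_rot: [-0.705, 0.057, -0.057, 0.705]
ft_force: [-5.4, 1.1, 8.6]
width: 41.2
```

```bash
python3 go.py 537.2 -5.6 58 -9.3 1;python3 look.py 537 -7 60 pics/heel.png
```

```text
t 8.8 p [537.7  -6.5  58.4] yaw -9.24 tilt [-0.0004  0.0011 -0.0001] F [-5.37  1.08  8.6 ] w 41.2 d [-0.5  0.9 -0.4]
[-0.0007, 0.0004, 0.0008] [-0.0004, 0.0011, -0.0001]
crop origin 267 189 x8
```

View pics/heel.png

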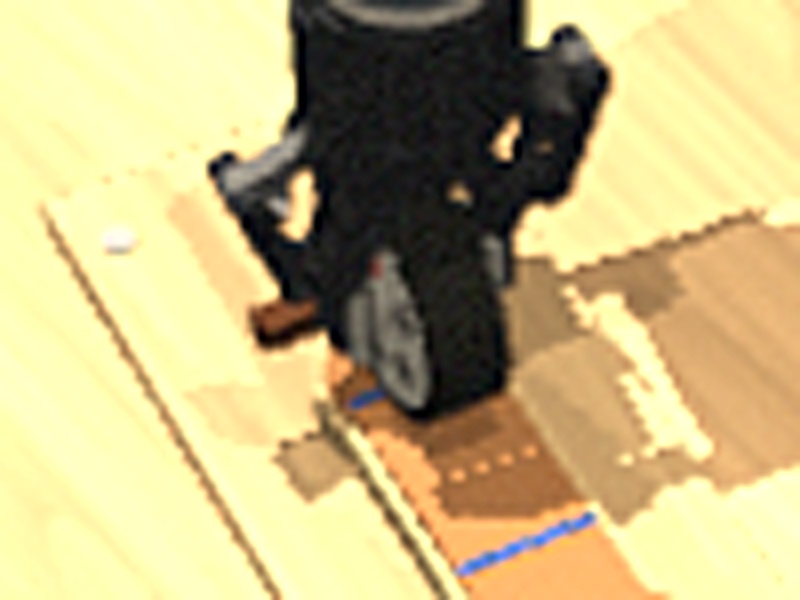

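send_rows([
  {"delta_pos":[-0.0004,0.0014,0.003],"turn":[0,0,0]},
  {"delta_pos":[-0.0003,0.0014,0.004],"turn":[0,0,0]},
])

```text
t: 9.1
tcp_pos: [538.9, 0.4, 58.4]
ee_rot: [0.705, -0.057, 0.057, -0.705]
ft_force: [-5.4, 0.8, 8.4]
width: 40.5
```

```bash
cat > st.py <<'E'
import numpy as np
from plant import readout
from scipy.spatial.transform import Rotation as R
o=readout.observe();p=o["tcp_pos"];h=np.array([537,-5.6]);t=np.array([563.5,152.2]);d=(t-h)/np.linalg.norm(t-h);q=p[:2]-h
M=R.from_quat(o["ee_rot"]).as_matrix()
print("t %.2f s_from_heel %.1f lateral(+x side) %.1f z %.1f yaw %.2f (path tool %.2f) F %s N~%.1f tiltxz %s"%(o["t"],q@d,q@np.array([d[1],-d[0]]),p[2],np.degrees(np.arctan2(M[1,0],M[0,0])),np.degrees(np.arctan2(d[1],d[0]))-90,o["ft_force"].round(1),o["ft_force"][2]+4.2,M[2,[0,2]].round(4)))
E
python3 st.py
```

```text
t 9.10 s_from_heel 6.2 lateral(+x side) 0.9 z 58.4 yaw -9.23 (path tool -9.53) F [-5.4  0.8  8.4] N~12.6 tiltxz [-0.0001 -0.0001]
```

send_rows([
  {"delta_pos":[-0.0008,0.0016,0.005],"turn":[0,0.002,0]},
  {"delta_pos":[-0.0008,0.0016,0.005],"turn":[0,0.002,0]},
  {"delta_pos":[-0.0008,0.0016,0.005],"turn":[0,0,0]},
])

```text
t: 9.48
tcp_pos: [541.3, 15.5, 58.4]
ee_rot: [0.705, -0.057, 0.059, -0.704]
ft_force: [-4.3, -0.5, 7.7]
width: 40.8
```

```bash
python3 st.py
```

```text
t 9.47 s_from_heel 21.5 lateral(+x side) 0.7 z 58.4 yaw -9.46 (path tool -9.53) F [-4.3 -0.5  7.7] N~11.9 tiltxz [ 0.003  -0.0008]
```

send_rows([
  {"delta_pos":[-0.0008,0.002,0.006],"turn":[0,0,0.001]},
  {"delta_pos":[-0.0008,0.002,0.006],"turn":[0,0,0.001]},
  {"delta_pos":[-0.0008,0.002,0.006],"turn":[0,0,0.001]},
])

```text
t: 9.85
tcp_pos: [544.4, 33.9, 58.4]
ee_rot: [0.705, -0.057, 0.059, -0.704]
ft_force: [-5.7, 0.0, 10.7]
width: 41.1
```

```bash
python3 st.py
```

```text
t 9.85 s_from_heel 40.1 lateral(+x side) 0.7 z 58.4 yaw -9.43 (path tool -9.53) F [-5.7  0.  10.7] N~14.9 tiltxz [ 0.0026 -0.0013]
```

send_rows([
  {"delta_pos":[-0.0009,0.002,0.006],"turn":[0.0005,0,0.0015]},
  {"delta_pos":[-0.0009,0.002,0.006],"turn":[0.0005,0,0.0015]},
  {"delta_pos":[-0.0009,0.002,0.006],"turn":[0.0005,0,0.0015]},
])

```text
t: 10.22
tcp_pos: [547.5, 52.6, 58.4]
ee_rot: [-0.705, 0.057, -0.059, 0.705]
ft_force: [-4.6, 0.2, 11.3]
width: 41.1
```

```bash
python3 st.py
```

```text
t 10.22 s_from_heel 59.1 lateral(+x side) 0.7 z 58.4 yaw -9.41 (path tool -9.53) F [-4.6  0.2 11.3] N~15.5 tiltxz [0.0016 0.0003]
```

send_rows([
  {"delta_pos":[-0.0009,0.002,0.006],"turn":[0,0,0.001]},
  {"delta_pos":[-0.0009,0.002,0.006],"turn":[0,0,0.001]},
  {"delta_pos":[-0.0009,0.002,0.006],"turn":[0,0,0.001]},
])

```text
t: 10.6
tcp_pos: [550.6, 71.5, 58.4]
ee_rot: [-0.705, 0.057, -0.059, 0.705]
ft_force: [-5.0, 0.5, 9.9]
width: 40.8
```

```bash
python3 st.py
```

```text
t 10.60 s_from_heel 78.3 lateral(+x side) 0.7 z 58.4 yaw -9.40 (path tool -9.53) F [-5.   0.5  9.9] N~14.1 tiltxz [0.0023 0.0008]
```

send_rows([
  {"delta_pos":[-0.0009,0.002,0.006],"turn":[0,0,0.001]},
  {"delta_pos":[-0.0009,0.002,0.006],"turn":[0,0,0.001]},
  {"delta_pos":[-0.0009,0.002,0.006],"turn":[0,0,0.001]},
])

```text
t: 10.98
tcp_pos: [553.8, 90.7, 58.4]
ee_rot: [-0.704, 0.057, -0.059, 0.705]
ft_force: [-5.0, 0.3, 9.6]
width: 41.2
```

```bash
python3 st.py;python3 look.py 552 88 60 pics/mid.png
```

```text
t 10.97 s_from_heel 97.7 lateral(+x side) 0.6 z 58.4 yaw -9.39 (path tool -9.53) F [-5.   0.3  9.6] N~13.8 tiltxz [0.0032 0.0016]
crop origin 284 214 x8
```

View pics/mid.png

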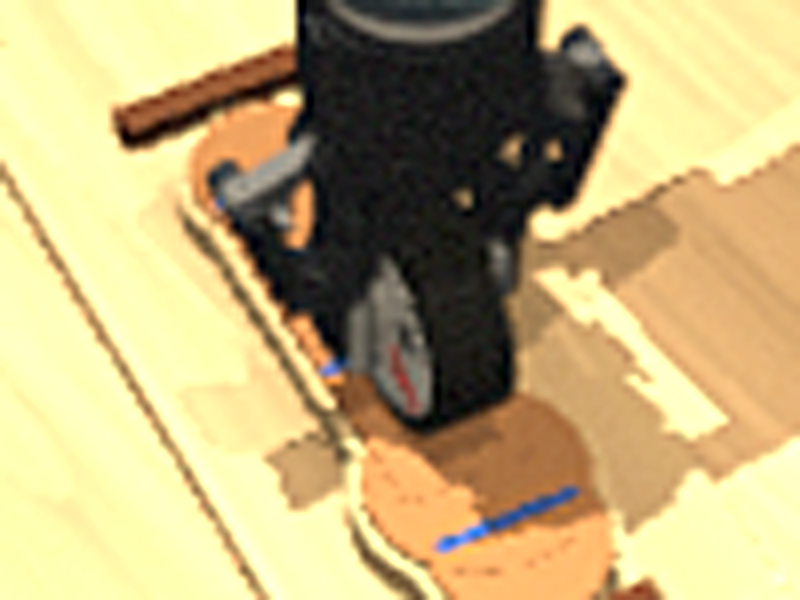

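send_rows([
  {"delta_pos":[-0.001,0.002,0.006],"turn":[-0.0005,0.001,0.002]},
  {"delta_pos":[-0.001,0.0021,0.006],"turn":[-0.0005,0.001,0.002]},
  {"delta_pos":[-0.001,0.0021,0.006],"turn":[-0.0005,0,0.002]},
])

```text
t: 11.4
tcp_pos: [557.1, 110.6, 58.4]
ee_rot: [-0.704, 0.058, -0.059, 0.705]
ft_force: [-4.8, 1.4, 9.0]
width: 41.0
```

```bash
python3 st.py
```

```text
t 11.40 s_from_heel 117.9 lateral(+x side) 0.6 z 58.4 yaw -9.50 (path tool -9.53) F [-4.8  1.4  9. ] N~13.2 tiltxz [0.0021 0.0021]
```

send_rows([
  {"delta_pos":[-0.001,0.0021,0.006],"turn":[-0.0005,0,0.002]},
  {"delta_pos":[-0.001,0.0021,0.006],"turn":[-0.0005,0,0.002]},
  {"delta_pos":[-0.001,0.0021,0.006],"turn":[-0.0005,0,0.002]},
])

```text
t: 11.78
tcp_pos: [560.4, 130.3, 58.4]
ee_rot: [-0.704, 0.058, -0.059, 0.705]
ft_force: [-5.9, 0.5, 8.5]
width: 41.1
```

```bash
python3 st.py
```

```text
t 11.78 s_from_heel 137.9 lateral(+x side) 0.6 z 58.4 yaw -9.47 (path tool -9.53) F [-5.9  0.5  8.5] N~12.7 tiltxz [0.0011 0.0023]
```

Force is drifting down slightly; press a little more.

send_rows([
  {"delta_pos":[-0.001,0.0024,0.006],"turn":[-0.001,0,0.001]},
  {"delta_pos":[-0.001,0.0024,0.006],"turn":[-0.001,0,0.001]},
])

```text
t: 12.02
tcp_pos: [562.7, 143.6, 58.4]
ee_rot: [-0.704, 0.057, -0.059, 0.705]
ft_force: [-6.1, 0.7, 11.2]
width: 41.3
```

```bash
python3 st.py
```

```text
t 12.03 s_from_heel 151.4 lateral(+x side) 0.6 z 58.4 yaw -9.46 (path tool -9.53) F [-6.1  0.7 11.2] N~15.4 tiltxz [0.0022 0.0018]
```

send_rows([
  {"delta_pos":[-0.001,0.0024,0.006],"turn":[-0.001,0,0.001]},
  {"delta_pos":[-0.001,0.0024,0.006],"turn":[-0.001,0,0.001]},
])

```text
t: 12.28
tcp_pos: [564.9, 157.1, 58.4]
ee_rot: [-0.704, 0.057, -0.059, 0.705]
ft_force: [-6.1, -0.2, 10.0]
width: 40.7
```

```bash
python3 st.py
```

```text
t 12.28 s_from_heel 165.1 lateral(+x side) 0.6 z 58.4 yaw -9.44 (path tool -9.53) F [-6.1 -0.2 10. ] N~14.2 tiltxz [0.0032 0.0014]
```

send_rows([
  {"delta_pos":[-0.001,0.0022,0.006],"turn":[-0.001,0.001,0.002]},
  {"delta_pos":[-0.001,0.002,0.006],"turn":[0,0,0.002]},
  {"delta_pos":[-0.001,0.002,0.006],"turn":[0,0,0.001]},
  {"delta_pos":[-0.001,0.002,0.006],"turn":[0,0,0.001]},
])

```text
t: 12.78
tcp_pos: [569.3, 184.1, 58.4]
ee_rot: [-0.703, 0.057, -0.06, 0.706]
ft_force: [-5.0, 0.6, 9.0]
width: 41.0
```

```bash
python3 st.py; python3 look.py 570 185 60 pics/block.png
```

```text
t 12.78 s_from_heel 192.4 lateral(+x side) 0.5 z 58.4 yaw -9.46 (path tool -9.53) F [-5.   0.6  9. ] N~13.2 tiltxz [0.0046 0.0042]
crop origin 302 242 x8
```

View pics/block.png

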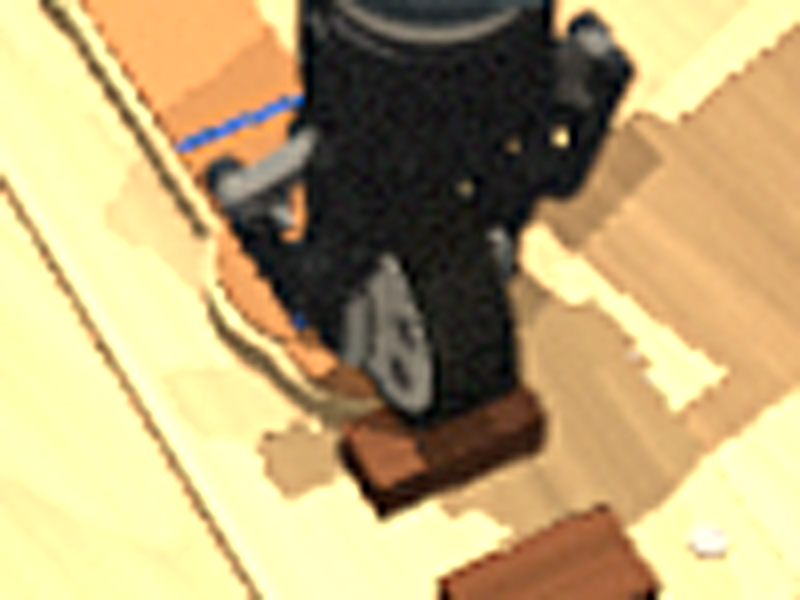

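send_rows([
  {"delta_pos":[-0.001,0.002,0.006],"turn":[-0.003,0,0.003]},
  {"delta_pos":[-0.001,0.002,0.006],"turn":[-0.002,0,0.003]},
  {"delta_pos":[-0.001,0.002,0.006],"turn":[-0.002,0,0.002]},
  {"delta_pos":[-0.001,0.002,0.006],"turn":[-0.001,0,0.002]},
])

```text
t: 13.32
tcp_pos: [574.0, 211.8, 58.4]
ee_rot: [-0.704, 0.057, -0.059, 0.705]
ft_force: [-4.2, 1.0, 6.7]
width: 41.1
```

```bash
python3 st.py
```

```text
t 13.32 s_from_heel 220.5 lateral(+x side) 0.5 z 58.4 yaw -9.44 (path tool -9.53) F [-4.2  1.   6.7] N~10.9 tiltxz [0.0028 0.0011]
```

send_rows([
  {"delta_pos":[-0.0008,0.0016,0.005],"turn":[-0.0005,0,0.001]},
  {"delta_pos":[-0.0008,0.0016,0.004],"turn":[0,0,0.001]},
])

```text
t: 13.58
tcp_pos: [575.7, 222.4, 58.3]
ee_rot: [-0.704, 0.057, -0.06, 0.706]
ft_force: [-2.5, 0.2, 4.8]
width: 41.1
```

```bash
python3 st.py
```

```text
t 13.57 s_from_heel 231.2 lateral(+x side) 0.4 z 58.3 yaw -9.44 (path tool -9.53) F [-2.5  0.2  4.8] N~9.0 tiltxz [0.0042 0.0029]
```

send_rows([
  {"delta_pos":[-0.0006,0.0016,0.004],"turn":[0,0,0.001]},
  {"delta_pos":[-0.0006,0.0016,0.003],"turn":[0,0,0]},
])

```text
t: 13.82
tcp_pos: [577.1, 230.9, 56.9]
ee_rot: [-0.703, 0.056, -0.061, 0.706]
ft_force: [-2.1, 3.2, 5.3]
width: 41.1
```

```bash
python3 st.py
```

```text
t 13.82 s_from_heel 239.9 lateral(+x side) 0.4 z 56.9 yaw -9.45 (path tool -9.53) F [-2.1  3.2  5.3] N~9.5 tiltxz [0.0062 0.0054]
```

send_rows([
  {"delta_pos":[-0.0004,0.0016,0.003],"turn":[-0.003,0,0.003]},
])

```text
t: 13.95
tcp_pos: [577.8, 234.5, 55.8]
ee_rot: [-0.704, 0.057, -0.06, 0.706]
ft_force: [-2.1, 2.4, 4.1]
width: 40.6
```

send_rows([
  {"delta_pos":[-0.0003,0.0016,0.0015],"turn":[-0.002,0,0.002]},
])

```text
t: 14.08
tcp_pos: [578.3, 236.9, 54.7]
ee_rot: [-0.704, 0.057, -0.06, 0.706]
ft_force: [-2.3, 4.4, 6.4]
width: 41.0
```

```bash
python3 st.py
```

```text
t 14.07 s_from_heel 246.0 lateral(+x side) 0.6 z 54.7 yaw -9.47 (path tool -9.53) F [-2.3  4.4  6.4] N~10.6 tiltxz [0.0034 0.0031]
```

send_rows([
  {"delta_pos":[0,0.0008,0.0005],"turn":[-0.002,0,0.002]},
  {"delta_pos":[0,0.0003,0],"turn":[-0.001,0,0.001]},
])

```text
t: 14.32
tcp_pos: [578.6, 238.1, 54.4]
ee_rot: [-0.705, 0.058, -0.058, 0.705]
ft_force: [-3.3, -0.5, 6.3]
width: 41.0
```

```bash
python3 st.py; python3 look.py 578 237 60 pics/slot.png
```

```text
t 14.32 s_from_heel 247.3 lateral(+x side) 0.7 z 54.4 yaw -9.45 (path tool -9.53) F [-3.3 -0.5  6.3] N~10.5 tiltxz [0.0003 0.0002]
crop origin 312 257 x8
```

View pics/slot.png

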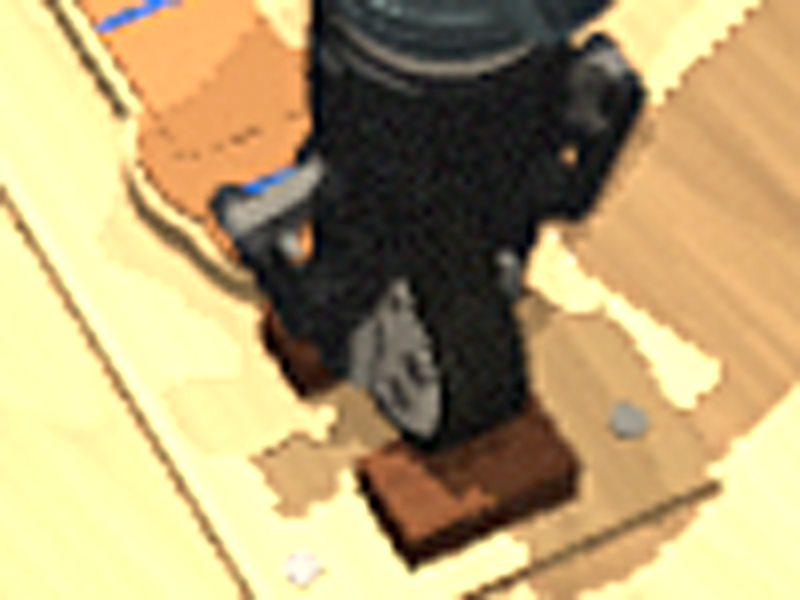

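send_rows([
  {"delta_pos":[-0.0003,0,0],"turn":[0,0,0]},
  {"delta_pos":[-0.0003,0,0],"turn":[0,0,0]},
])

```text
t: 14.62
tcp_pos: [578.5, 238.0, 54.4]
ee_rot: [0.705, -0.058, 0.059, -0.705]
ft_force: [0.5, 1.2, 3.0]
width: 40.9
```

```bash
python3 st.py
```

```text
t 14.62 s_from_heel 247.1 lateral(+x side) 0.5 z 54.4 yaw -9.44 (path tool -9.53) F [0.5 1.2 3. ] N~7.2 tiltxz [ 0.0011 -0.0002]
```

send_rows([
  {"delta_pos":[0,-0.0003,0],"turn":[0,0,0]},
  {"delta_pos":[0,0,0],"turn":[0,0,0]},
  {"delta_pos":[0,0,0],"turn":[0,0,0]},
  {"delta_pos":[0,0,0],"turn":[0,0,0]},
  {"delta_pos":[0,0,0],"turn":[0,0,0]},
], fingers=0.075)

```text
t: 15.25
tcp_pos: [577.6, 236.8, 52.4]
ee_rot: [0.706, -0.059, 0.058, -0.704]
ft_force: [0.2, 0.0, 1.0]
width: 75.2
```

```bash
python3 st.py; python3 look.py 578 237 60 pics/open.png
```

```text
t 15.25 s_from_heel 245.8 lateral(+x side) -0.1 z 52.4 yaw -9.45 (path tool -9.53) F [0.2 0.  1. ] N~5.2 tiltxz [-0.0007 -0.0026]
crop origin 312 257 x8
```

View pics/open.png

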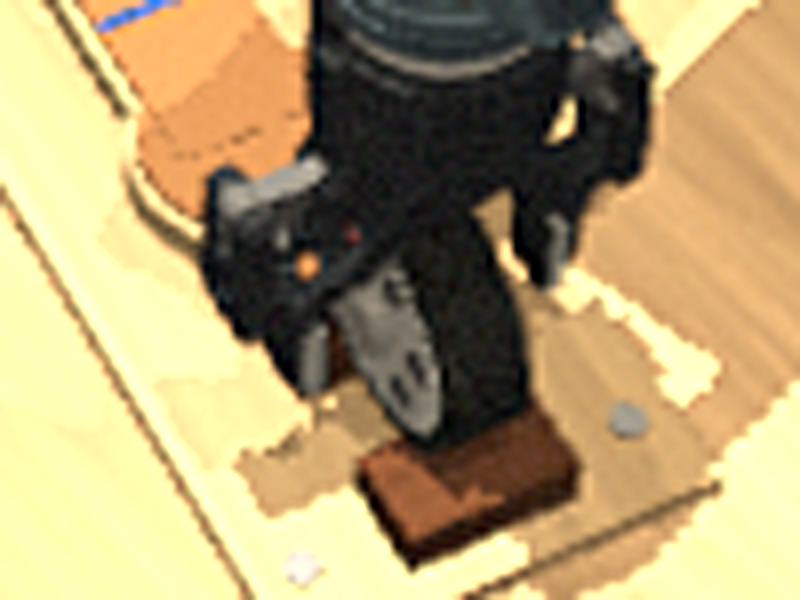

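send_rows([
  {"delta_pos":[0,-0.008,0],"turn":[0,0,0]},
  {"delta_pos":[0,-0.015,0],"turn":[0,0,0]},
  {"delta_pos":[0,-0.02,0],"turn":[0,0,0]},
  {"delta_pos":[0,-0.03,0],"turn":[0,0,0]},
  {"delta_pos":[0,-0.04,0],"turn":[0,0,0]},
])

```text
t: 15.92
tcp_pos: [576.5, 236.9, 170.1]
ee_rot: [0.706, -0.06, 0.057, -0.703]
ft_force: [0.3, -0.4, -1.1]
width: 75.3
```

send_rows([
  {"delta_pos":[0,-0.04,-0.0],"turn":[0,0,0]},
  {"delta_pos":[-0.02,-0.02,-0.04],"turn":[0,0,0]},
  {"delta_pos":[-0.02,0,-0.05],"turn":[0,0,0]},
  {"delta_pos":[-0.02,0,-0.05],"turn":[0,0,0]},
  {"delta_pos":[0,0,0],"turn":[0,0,0]},
])

```text
t: 16.55
tcp_pos: [496.3, 106.4, 246.8]
ee_rot: [0.705, -0.051, 0.064, -0.705]
ft_force: [0.2, -0.1, -0.2]
width: 74.6
```

```bash
python3 st.py; python3 look.py 578 237 60 pics/end.png
python3 - <<'E'
from h import *
from plant import snapshot
s=snapshot("top");cv2.imwrite("pics/endtop.png",s["pixels"][:,:,::-1]);pickle.dump(s,open("top3.pkl","wb"))
for p in((577.4,235.8,73),(577.4,235.8,118)):print(proj(s,p))
E
```

```text
t 16.55 s_from_heel 103.7 lateral(+x side) -58.7 z 246.8 yaw -9.33 (path tool -9.53) F [ 0.2 -0.1 -0.2] N~4.0 tiltxz [0.0179 0.0013]
crop origin 312 257 x8
(np.float64(222.21514738035836), np.float64(238.64262316273044))
(np.float64(218.30187950590363), np.float64(235.9304749441734))
```

View pics/end.png

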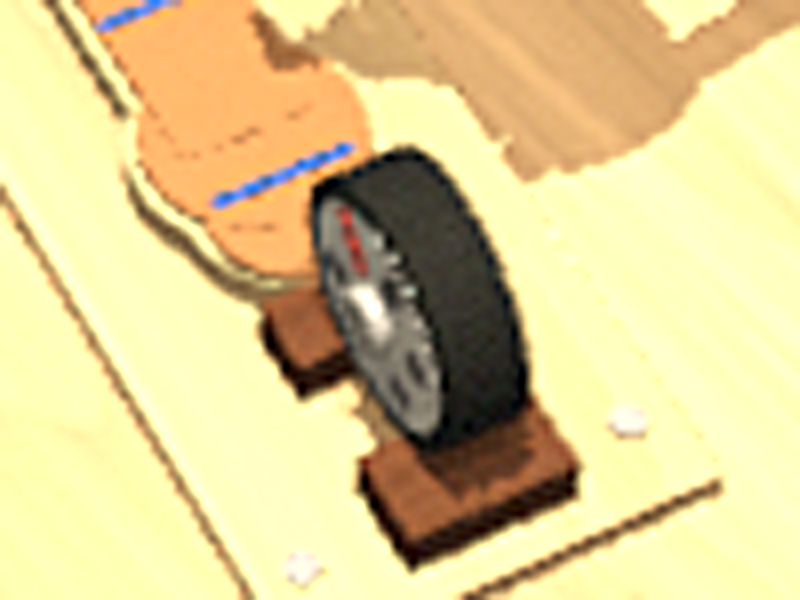

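View pics/endtop.png

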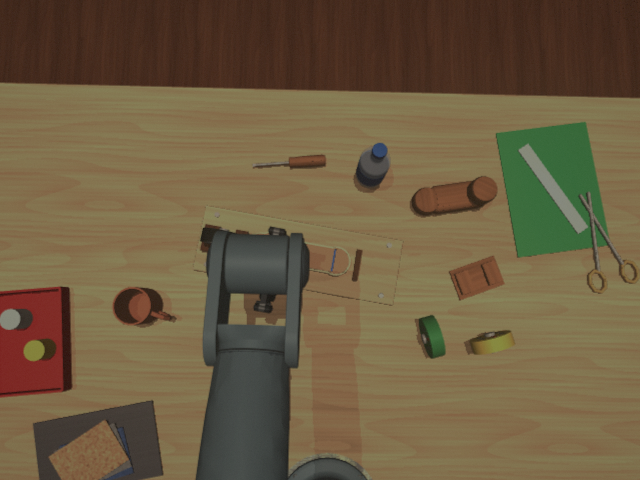

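The final pictures show the wheel standing upright in the slot between the two dark blocks, with its hub at scene pixel (358,296). Its red bar has turned about 348°, close to the 250 mm rolled. The bottle, awl, mug, shoe last and both look-alike wheels have not moved.

```bash
python3 -c "
from plant import order,readout
print(readout.observe()['joint_velocities'].round(3));print(order.job_done())"
```

```text
[ 0.023  0.038 -0.019  0.002 -0.006  0.001]
the job is handed in; nothing more can be done
None
```

I took the black-rimmed wheel off its stand by the hubs, set it on the heel line and rolled it over the middle and toe lines into the rest slot. I released it there, moved the arm clear and handed the job in at about 16.6 s.

- **Force on the sole:** the wrist readings, corrected for an estimated wheel weight of 4.2 N, gave about 12–13 N at the heel line, 14 N at the middle and 14–15 N at the toe. These were sampled only at the ends of moves, with about 1 N of noise. The heel reading is a little under the 15 N asked for but above the 9 N minimum.
- **Side force:** a steady 4–6 N pushed along the axle while the wheel rolled. It was relieved before I opened the fingers.
- **Heel line position:** the two cameras disagreed on where the line is by about 4.5 mm across the sole (x) and 1 mm along it, so I used the average. The wheel was set down about 2 mm before the line by that average. The path then stayed within 1 mm of the middle.
- **Final pictures:** the wheel stands upright in the slot between the two blocks. The bottle, awl, mug and shoe last are where they were. The top camera's view of the slot was mostly hidden by the arm, so the upright check rests on the scene camera.

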